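# Fetch a vial from a barred block behind bottles

### The job

Three bottles stand where the retaining bar of the vial block has to swing: set all three aside, upright, in the steel tray, then swing the bar fully open and move the middle vial of the block into the empty well of the white vial rack. Then swing the bar back to its stop over the other vials and put each bottle back, upright, on the very spot where it stood; knock no bottle over.

Things in the scene. Friction and masses are not known exactly. Their poses are not given: they have to be found in the camera images.
- amber_center (a point): Brown glass bottle with black cap, 58 mm in diameter, 115 mm tall, up to 0.4 kg; its centre, half-way up (57 mm above its foot), z up. Straight-sided up to 80 mm above the foot: best gripped 20 mm above this centre to keep the hand off the cap. The bottles swap their three spots on the bench from run to run; a spot is not marked, it is where that bottle stood at the start.
- white_center (a point): Milky plastic bottle with orange cap, 60 mm in diameter, 125 mm tall, up to 0.3 kg; its centre, half-way up (62 mm above its foot), z up along it. Straight-sided up to 85 mm above the foot, so best gripped 15 to 20 mm above this centre. Stands on another of the three spots.
- small_center (a point): Small milky plastic bottle with green cap, shorter than the others: 42 mm in diameter, 78 mm tall, about 0.07 kg; its centre, half-way up (39 mm above its foot), z up along it. Straight-sided up to 50 mm above the foot. Stands on the third spot. A hand low enough to grip it may strike the tall bottles standing 100 mm from it: clear those first and put this one back before them.
- tray: Shallow stainless tray, 270 mm (its x axis) by 100 mm (its y axis), rim 15 mm high, floor 3 mm thick; fixed. Origin at the centre of its underside. The side area for the bottles: they fit in a row along x, 80 mm apart.
- vial_block: Fixed base plate with an aluminium block and a pivot post. Origin on the bench under the pivot axis, z up. The flat bar (6 mm wide), closed, lies along the -y axis just over the vials, 66 to 81 mm up, and swings level. The block (50 by 120 mm, top 37 mm up) has wells with vials 60, 97 and 134 mm from the pivot along -y; the bottles stand on its -x side.
- bar (a joint): Swing of the retaining bar in rad: 0 closed (over the vials, against its stop), 1.6 fully open (pointing along the block's -x axis); seen from above it opens clockwise. It stays where it is left; light friction, under 1 N at the knob.
- bar_knob (a point): Black upright knob on the bar's free end, 17 mm in diameter, gripping part from 87 to 113 mm above the bench; this point is in its middle at 100 mm, 187 mm from the pivot axis.
- vial_center (a point): The middle vial of the block: small clear screw vial with black cap, 22 mm in diameter, 48 mm tall, 12 g; its centre, half-way up, z up along it. It stands in its well 22 mm deep, so that 26 mm of it shows above the block. Take it near the top, closing across the row (along the block's x axis), as the other vials stand 37 mm either side.
- rack_well (a point): Mouth of the one empty well of the white vial rack (52 by 94 mm, top 31 mm above the bench, fixed): centre of the well at its top edge. It is 32 mm wide and 21 mm deep; the centre of a seated vial is 3 mm above this point. The rack's other well, 42 mm along +y, holds a vial, so close across the rack (along x).
Not all that is in view belongs to the job. Leave any red or yellow look-alike of the part that bears small_center alone.

How it is judged (in metres and radians):
On the way, in this order (a step that is already met when the one before it is completed fails the run):
1. all three bottles stand upright in the steel tray (x of amber_center in the frame of tray between -0.125 and 0.125 m and y of amber_center in the frame of tray between -0.045 and 0.045 m and height (world z) of each of amber_center, white_center, small_center below 0.075 m and angle between each of amber_center, white_center, small_center's own z axis and vertical below 0.1 rad and x of white_center in the frame of tray between -0.125 and 0.125 m and y of white_center in the frame of tray between -0.045 and 0.045 m and x of small_center in the frame of tray between -0.125 and 0.125 m and y of small_center in the frame of tray between -0.045 and 0.045 m), for 0.2 s.
2. the retaining bar is swung open (value of joint bar above 1.2 rad), for 0.2 s.
3. the middle vial stands in the empty well of the rack (horizontal distance between vial_center and rack_well below 0.008 m and z of vial_center in the frame of rack_well below 0.009 m and angle between vial_center's own z axis and vertical below 0.25 rad), for 0.2 s.
At the end, for the whole second after the job is handed in: The vial is seated in the rack's empty well (within 8 mm of its middle, on its floor, upright); the bar is closed (under 0.1 rad); each bottle stands upright within 15 mm of where it stood at the start; everything is released and at rest (all of step 3 and linear speed of each of vial, amber_bottle, white_bottle, small_bottle below 0.02 m/s and value of joint bar below 0.1 rad and distance of each of amber_center, white_center, small_center from where it was at the start of the episode below 0.015 m and angle between each of amber_center, white_center, small_center's own z axis and vertical below 0.1 rad); the robot touches nothing.
It fails at once if a bottle is knocked over (angle between any of amber_center, white_center, small_center's own z axis and vertical above 0.6 rad).
It also fails if it takes over 152 s, if anything falls off the work surface, if the arm or the gripper's body presses on something with over 40 N, if the wrist force passes 120 N, or if a joint passes its speed limit or range.

### The arm

A 6-joint arm with a two-finger parallel gripper is mounted at the origin on the work surface; the furniture and walls round the work are solid. World frame = base frame: x ahead of the robot, y to its left, z up, the work surface at z = 0. Lengths are in mm, angles in rad, forces in N, time in s.
With the tool pointing down it reaches from about 350 to 800 mm from the base axis. Payload 7.3 kg.
Tool frame: the origin (TCP) lies on the mounting face of the last link; the fingertips stand 173 mm ahead of it and the grasp point (between the pads) lies ctrl.tcp_to_grasp ahead of it (ctrl.tcp_to_grasp is the distance from the TCP to the grasp point, in mm); z points along the fingers, y is the line along which they close (so a half turn about z gives the same grasp; the last joint's range is limited). The gripper opens to 85 mm and grips with 20 to 120 N. Pads are 22 mm wide; open, the fingers measure 114 mm over their backs; the gripper's body (76 mm by 85 mm) begins 54 mm behind the grasp point. The pads swing forward as they close: fully open they stand 13 mm farther back than shut.
Start: joints at [1.098, 0.342, 1.524, -0, 1.275, -0.146], TCP at [168.511, 497.224, 404.722] pointing down, gripper open.
Joint ranges: [-2.53, 2.53], [-0.77, 2.02], [0.04, 2.7], [-1, 4.14], [0.28, 2.66], [-3.11, 3.11]. Speed limits (rad/s): [2.57, 2.57, 3.14, 3.14, 3.14, 3.14].

### API

Orientations are given as a rotation vector (axis times angle).
In Python, from bench import readout, eyes, ticket, ctrl gives the robot as it stands. The module is installed in compiled form; this text tells all that it offers.
- The arm moves only by the shell command python3 -m creep 'ROWS' [OPENING] [FORCE]. ROWS is JSON, a list of rows, each an object of numbers: "dx", "dy", "dz": the shift along the world's x, y, z in m; "twist": the turn about the world's z in degrees. A call has 1 to 8 rows; each row shifts and turns the commanded pose from where the row before left it; what a row does not reach is not made up. A row lasts 1/8 s, in which the tool goes at most 62.5 mm and 10.7 degrees, less where a joint would pass 70% of its speed; a pose out of reach is approached as far as the arm can. A call with a gripper value outside its range is refused whole. OPENING is the finger opening in m, from 0 to 0.0854, set as the call begins (- or left out, the last holds). The fingers move at their own pace and stop on an object; FORCE is the grip in N (left out, the last holds). Time passes only in rows, so rows that do not move let the fingers close. It gives the time, the measured TCP pose, the force, the opening and the grip force at its end, in the units of the state.
- readout.read_state(): the state, without advancing time (a new reading comes with each control period).
- eyes.camera(name): name is "scene" or "top" or "wrist"; returns the picture (400x640x3 uint8, red, green, blue); there is no depth.
- eyes.get_calibration(name): a dict with "fx", "fy", "cx", "cy" (pixels), "rvec" (rotation vector, rad) and "tvec" (3), from world to camera coordinates, as OpenCV has them. Camera axes: x right, y down, z forward; pixel columns grow to the right and rows downward; lengths in mm; the calibration is good to about 2 mm. A picture is of the moment at which its call begins: read the wrist's pose just before it. get_calibration takes no time and is no camera call; for the wrist camera it gives the pose at the moment of the call.
- ticket.close_job(): hands the job in; it is judged then, once.
The state is a dict: "time": time; "joint_positions": joint angles; "qd": joint speeds; "joint_efforts": joint torques, N m; "tcp_pos": TCP position; "eef_rot": TCP orientation; "force": force on the tool from outside, world axes, zero at the start; "wrist_torque": the same for the moment, N m; "width": finger opening in mm; "grip_force": force on a finger pad.
Only numpy, scipy, OpenCV 4.12 (cv2) and the standard library are available. Lean on these libraries where they do the work, as an engineer would, in place of code of your own. Each camera call takes 0.05 s, during which the arm holds its last target. There are 200 camera calls.

## Working session

There is one attempt and no reset: what is moved stays moved. The work goes in short steps, Python scripts to look and compute and a shell command to move; the robot and the scene stay as the last step left them, time stands still between calls to the robot, and variables do not carry over. Pictures are saved under pics/ and viewed, at most 14 in all, crops included, and the job is handed in when it is done.

```bash
mkdir -p pics; ls
cat > h.py <<'E'
import numpy as np, cv2
from bench import readout, eyes, ticket, ctrl
def cal(n):
    c=eyes.get_calibration(n); K=np.array([[c['fx'],0,c['cx']],[0,c['fy'],c['cy']],[0,0,1]],float)
    return K,cv2.Rodrigues(np.array(c['rvec'],float))[0],np.array(c['tvec'],float).ravel()
def onplane(C,uv,z):
    K,R,t=C; o=-R.T@t; d=R.T@np.linalg.inv(K)@np.array([uv[0],uv[1],1.]); return o+d*(z-o[2])/d[2]
def proj(C,p):
    K,R,t=C; q=K@(R@np.asarray(p,float)+t); return q[:2]/q[2]
def shot(n,name):
    im=eyes.camera(n); cv2.imwrite(f'pics/{name}.png',im[:,:,::-1]); return im
E
python3 - <<'E'
from h import *
for n in('top','scene'):
    shot(n,n+'0'); C=cal(n); print(n,-C[1].T@C[2],C[0][0,0])
s=readout.read_state(); print(s['time'],s['tcp_pos'],s['eef_rot'],s['width'],ctrl.tcp_to_grasp)
E
```

```text
pics
top [ 430.6303809    47.96217798 1207.75821275] 435.6449698900072
scene [  78.18223842 -460.30962648  771.18733164] 383.4971390473057
0.1 [168.46989038 497.11584551 404.11762288] [-5.11053424e-01 -3.09934406e+00  2.00046716e-03] 85.407275757912 154.70000000000002
```

View pics/top0.png

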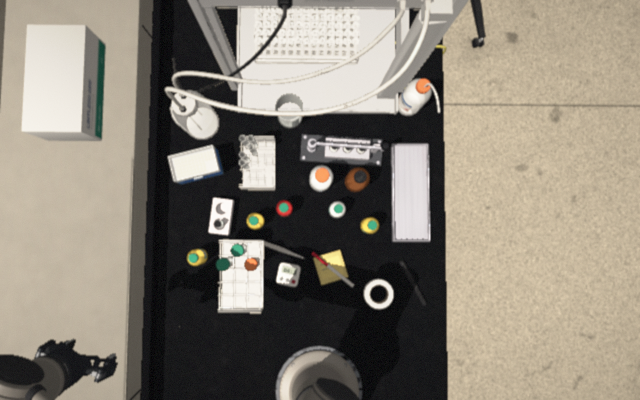

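View pics/scene0.png

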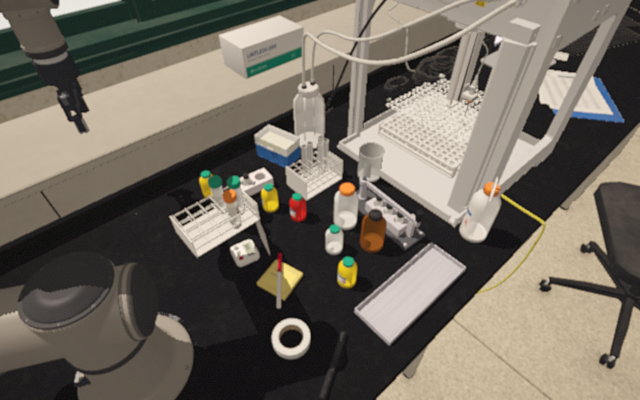

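The top view shows these candidates for each target:
- **Small bottle:** white body with green cap at (337,209). The look-alikes are red (284,208) and yellow (255,221), (370,225), (197,257).
- **White bottle:** orange cap at (320,178). The wash bottle at (418,88) is not it.
- **Amber bottle:** (357,178).
- **Vial rack:** small white box at (221,216). The wire and tube racks at (258,162) and (240,275) are not it.
- **Block:** (341,150).
- **Tray:** (411,192).

I'll check these choices in one close crop.

Run:
```python
from h import *
im=cv2.imread('pics/top0.png'); c=im[125:250,200:440]; cv2.imwrite('pics/c0.png',cv2.resize(c,None,fx=3.3,fy=3.3,interpolation=cv2.INTER_CUBIC))
C=cal('top')
for n,uv,z in [('white',(320,175),125),('amber',(357.5,176),115),('small',(337.5,208.5),78),('knob',(380,147),113),('pivot',(311,145),85),('trayc',(411,192),10),('rack',(221,216),31),('red',(284,208),78),('yel',(370,225),78)]: print(n,onplane(C,uv,z).round())
```

```text
white [566.   3. 125.]
amber [566. -92. 115.]
small [485. -44.  78.]
knob [ 641. -149.  113.]
pivot [650.  26.  85.]
trayc [ 536. -253.   10.]
rack [465. 266.  31.]
red [485.  95.  78.]
yel [ 443. -129.   78.]
```

View pics/c0.png

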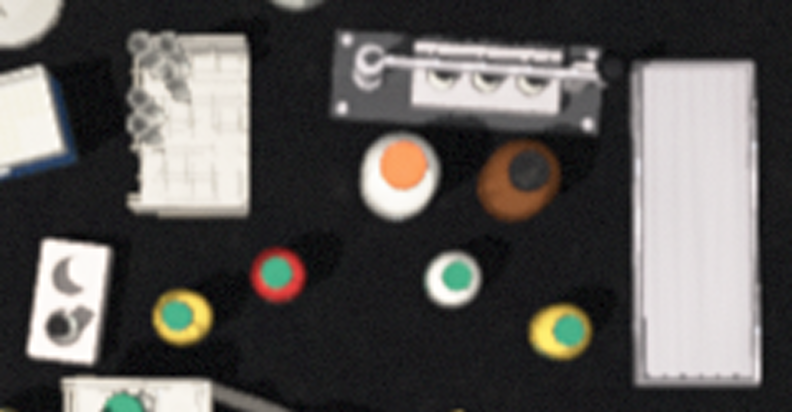

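The crop shows the white bottle with orange cap, the amber bottle, and the small white bottle with green cap at crop (452,278). The knob is at crop (612,66) and the pivot at (372,58). The rack's empty well is at crop (70,275), with its occupied well at (62,325). The choices hold, so I'll hover over the bottles for a near wrist view.

```bash
python3 -m creep '[{"dx":0.03,"dy":-0.049,"twist":3},{"dx":0.03,"dy":-0.049,"twist":3},{"dx":0.03,"dy":-0.049,"twist":3},{"dx":0.03,"dy":-0.049,"twist":3},{"dx":0.03,"dy":-0.049,"twist":3},{"dx":0.03,"dy":-0.049,"twist":3},{"dx":0.03,"dy":-0.049,"twist":0.7},{"dx":0.03,"dy":-0.049}]' 0.078 40
python3 -m creep '[{"dx":0.03,"dy":-0.049},{"dx":0.03,"dy":-0.049},{"dx":0.03,"dy":-0.049},{},{}]'
python3 - <<'E'
from h import *
C=cal('wrist'); shot('wrist','w1')
print(C[0],-C[1].T@C[2]); 
for p in [(566,3,125),(566,-92,115),(485,-44,78),(641,-149,113)]: print(proj(C,p).round())
E
```

```text
[[296.1740753    0.         318.39687523]
 [  0.         296.1740753  200.38285494]
 [  0.           0.           1.        ]] [ 95.83853626 521.53366059 372.47323051]
[ 79. 559.]
[ 29. 561.]
[ 47. 489.]
[ 28. 592.]validation failed for argument at $[0]...
validation failed for argument at $[0]...
```

View pics/w1.png

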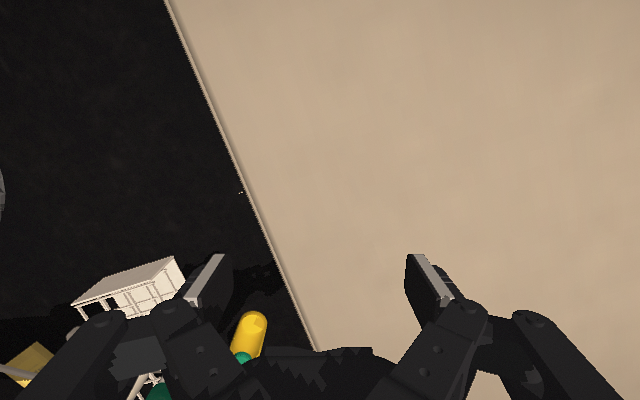

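The rows need all keys. This frame still shows the start pose, with the fingers at (205,280) and (430,280) and the bench at left.

```bash
python3 -m creep '[{"dx":0.033,"dy":-0.045,"dz":0,"twist":3},{"dx":0.033,"dy":-0.045,"dz":0,"twist":3},{"dx":0.033,"dy":-0.045,"dz":0,"twist":3},{"dx":0.033,"dy":-0.045,"dz":0,"twist":3},{"dx":0.033,"dy":-0.045,"dz":0,"twist":3},{"dx":0.033,"dy":-0.045,"dz":0,"twist":3},{"dx":0.033,"dy":-0.045,"dz":0,"twist":0.7},{"dx":0.033,"dy":-0.045,"dz":0,"twist":0}]' 0.078 40
python3 -m creep '[{"dx":0.033,"dy":-0.045,"dz":0,"twist":0},{"dx":0.033,"dy":-0.045,"dz":0,"twist":0},{"dx":0.033,"dy":-0.045,"dz":0,"twist":0},{"dx":0.033,"dy":-0.045,"dz":0,"twist":0},{"dx":0,"dy":0,"dz":0,"twist":0},{"dx":0,"dy":0,"dz":0,"twist":0}]'
python3 - <<'E'
from h import *
C=cal('wrist'); shot('wrist','w2')
print(-C[1].T@C[2]); 
for p in [(566,3,125),(566,-92,115),(485,-44,78),(641,-149,113)]: print(proj(C,p).round())
E
```

```text
time: 1.15
tcp_pos: [433.3, 135.6, 404.7]
eef_rot: [0.001, 3.142, 0.0]
force: [0.0, 0.6, 0.6]
width: 78.4
grip_force: 0.0
time: 1.9
tcp_pos: [564.2, -42.5, 404.2]
eef_rot: [-0.001, -3.14, -0.001]
force: [-0.4, 0.2, -0.1]
width: 78.1
grip_force: 0.0
[487.46320579 -42.63231248 372.62021537]
[371. 202.]
[264. 198.]
[317. 105.]
[211. 270.]
```

View pics/w2.png

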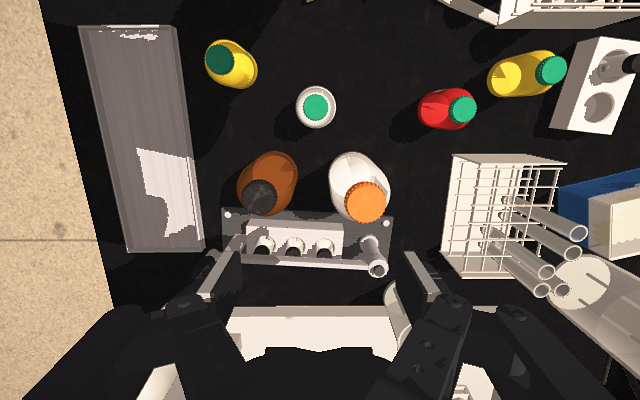

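The wrist view shows the orange cap at about (366,203), the amber cap (259,196) and the small green cap (316,107). The block vials are at (264/294/324,246), the empty rack well at (600,107), and the tray runs from (80,26) to (204,250). I'll measure these precisely.

Run:
```python
from h import *
C=cal('wrist'); im=cv2.imread('pics/w2.png'); hsv=cv2.cvtColor(im,cv2.COLOR_BGR2HSV)
def cen(lo,hi,box):
    m=cv2.inRange(hsv,lo,hi); k=np.zeros_like(m); x0,y0,x1,y1=box; k[y0:y1,x0:x1]=m[y0:y1,x0:x1]
    c=max(cv2.findContours(k,0,2)[0],key=cv2.contourArea); return cv2.minEnclosingCircle(c),cv2.contourArea(c)
for n,lo,hi,b,z in [('orange',(5,120,120),(22,255,255),(335,175,395,230),125),('green',(60,60,60),(95,255,255),(295,90,340,125),78),('ambercap',(0,0,0),(180,90,95),(238,175,278,214),115)]:
    (uv,r),a=cen(lo,hi,b); p=onplane(C,uv,z); print(n,np.round(uv,1),round(r,1),a,p.round(1),'rad mm',round(r*(372-z)/296,1))
for n,uv,z in [('rackwell',(600,107),31),('vial',(294,245),63),('vialL',(264,246),63),('vialR',(324,246),63),('postTop',(377,269),90),('tray',(80,26),15),('tray',(175,26),15),('tray',(127,251),15),('tray',(204,250),15)]: print(n,onplane(C,uv,z).round(1))
a=im[205:280,215:400]; b=im[30:140,540:640]
a=cv2.resize(a,None,fx=4,fy=4,interpolation=2); b=cv2.resize(b,None,fx=2.7,fy=2.7,interpolation=2)
o=np.zeros((a.shape[0]+b.shape[0],740,3),np.uint8); o[:a.shape[0],:a.shape[1]]=a; o[a.shape[0]:,:b.shape[1]]=b; cv2.imwrite('pics/c1.png',o); print(o.shape)
```

```text
orange [364.9 202.2] 21.3 1323.0 [566.7  -1.4 125. ] rad mm 17.8
green [315.5 106.9] 13.4 482.5 [486.7 -45.1  78. ] rad mm 13.3
ambercap [255. 199.] 22.0 985.5 [ 566.9 -100.1  115. ] rad mm 19.1
rackwell [486.6 267.4  31. ]
vial [638.3 -70.4  63. ]
vialL [ 639.6 -105.    63. ]
vialR [639.5 -35.9  63. ]
postTop [653.5  21.   90. ]
tray [ 404.2 -297.5   15. ]
tray [ 404.2 -195.8   15. ]
tray [ 670.7 -298.6   15. ]
tray [ 669.1 -195.3   15. ]
(597, 740, 3)
```

View pics/c1.png

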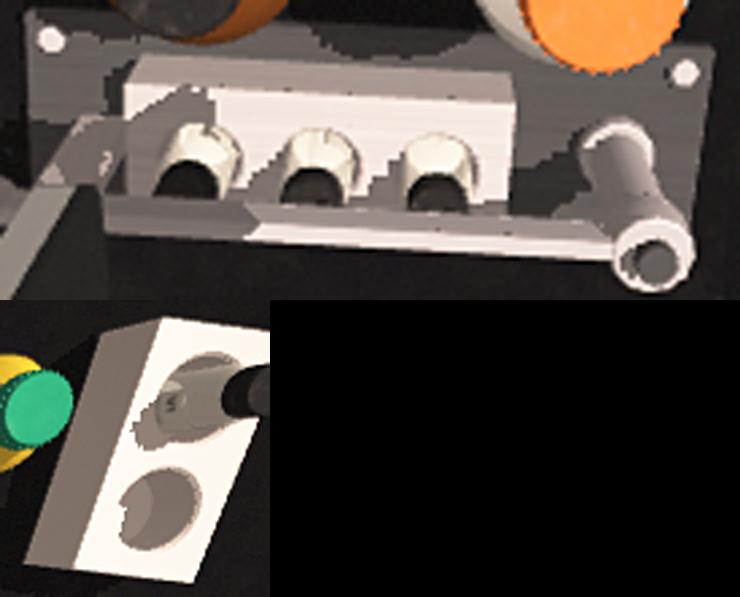

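Positions of bottles (averaging top and wrist views): white (566,0), amber (566,-95), small (486,-44.5). The separations of about 95 mm agree with the description. The tray centre is about (536,-248). Amber goes first.

```bash
python3 -m creep '[{"dx":0.002,"dy":-0.052,"dz":0,"twist":0},{"dx":0,"dy":0,"dz":-0.05,"twist":0},{"dx":0,"dy":0,"dz":-0.05,"twist":0},{"dx":0,"dy":0,"dz":-0.035,"twist":0},{"dx":0,"dy":0,"dz":-0.025,"twist":0},{"dx":0,"dy":0,"dz":-0.012,"twist":0},{"dx":0,"dy":0,"dz":0,"twist":0}]'
python3 -m creep '[{"dx":0,"dy":0,"dz":0,"twist":0},{"dx":0,"dy":0,"dz":0,"twist":0},{"dx":0,"dy":0,"dz":0,"twist":0},{"dx":0,"dy":0,"dz":0,"twist":0},{"dx":0,"dy":0,"dz":0,"twist":0}]' 0.04 50
python3 - <<'E'
from h import *
shot('wrist','w3');shot('top','t3')
a=cv2.imread('pics/w3.png')[150:]; b=cv2.imread('pics/t3.png')[130:260,240:440]
cv2.imwrite('pics/w3c.png',np.hstack([cv2.resize(a,(450,176)),cv2.resize(b,(270,176))]))
E
```

```text
time: 2.82
tcp_pos: [566.3, -93.9, 232.8]
eef_rot: [0.001, -3.141, -0.001]
force: [0.5, 0.3, -0.1]
width: 77.9
grip_force: 0.0
time: 3.45
tcp_pos: [567.0, -95.0, 234.6]
eef_rot: [0.001, 3.138, -0.001]
force: [-0.3, -0.2, 6.6]
width: 54.9
grip_force: 52.8
```

```bash
python3 -m creep '[{"dx":0,"dy":0,"dz":0.02,"twist":0},{"dx":0,"dy":0,"dz":0.04,"twist":0},{"dx":0,"dy":0,"dz":0.05,"twist":0},{"dx":0,"dy":0,"dz":0.01,"twist":0},{"dx":0,"dy":0,"dz":0,"twist":0}]'
python3 - <<'E'
from h import *
shot('wrist','w3');shot('scene','s3')
a=cv2.imread('pics/w3.png'); b=cv2.imread('pics/s3.png')[80:300,260:500]
cv2.imwrite('pics/w3c.png',np.hstack([cv2.resize(a,(440,275)),cv2.resize(b,(300,275))]))
E
```

```text
time: 4.18
tcp_pos: [566.3, -94.7, 352.9]
eef_rot: [0.001, 3.141, -0.0]
force: [-0.0, -0.7, -2.8]
width: 55.3
grip_force: 54.4
```

View pics/w3c.png

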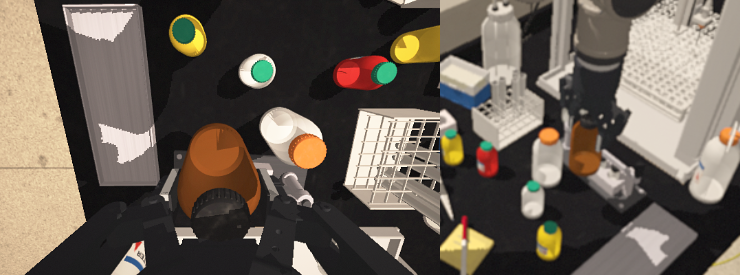

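Amber is held upright in both views. I'll set it in the tray, then fetch white.

```bash
python3 -m creep '[{"dx":-0.005,"dy":-0.04,"dz":0,"twist":0},{"dx":-0.005,"dy":-0.055,"dz":0,"twist":0},{"dx":-0.005,"dy":-0.045,"dz":0,"twist":0},{"dx":0,"dy":-0.015,"dz":-0.03,"twist":0},{"dx":0,"dy":0,"dz":-0.045,"twist":0},{"dx":0,"dy":0,"dz":-0.025,"twist":0},{"dx":0,"dy":0,"dz":-0.012,"twist":0},{"dx":0,"dy":0,"dz":-0.003,"twist":0}]'
python3 -m creep '[{"dx":0,"dy":0,"dz":0,"twist":0},{"dx":0,"dy":0,"dz":0,"twist":0},{"dx":0,"dy":0,"dz":0,"twist":0},{"dx":0,"dy":0,"dz":0,"twist":0}]' 0.078
python3 - <<'E'
from h import *
shot('wrist','w4');shot('scene','s4')
a=cv2.imread('pics/w4.png'); b=cv2.imread('pics/s4.png')[150:350,340:500]
cv2.imwrite('pics/w4c.png',np.hstack([cv2.resize(a,(440,275)),cv2.resize(b,(220,275))]))
E
```

```text
time: 5.28
tcp_pos: [551.5, -249.8, 237.3]
eef_rot: [-0.001, -3.141, -0.001]
force: [-2.7, 0.6, 9.7]
width: 55.3
grip_force: 55.7
time: 5.78
tcp_pos: [551.6, -249.8, 238.0]
eef_rot: [0.001, 3.141, -0.0]
force: [-0.5, -0.8, -0.6]
width: 78.1
grip_force: 0.0
```

View pics/w4c.png

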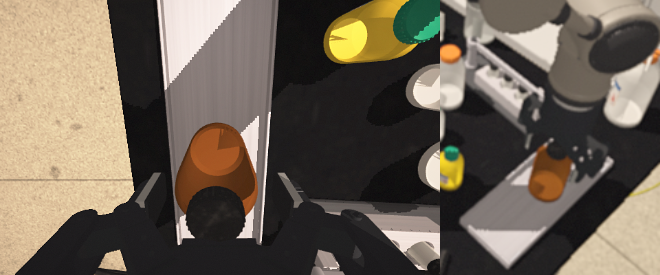

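Amber stands upright in the tray. Next is white.

```bash
python3 -m creep '[{"dx":0,"dy":0,"dz":0.05,"twist":0},{"dx":0,"dy":0,"dz":0.05,"twist":0},{"dx":0.003,"dy":0.03,"dz":0.02,"twist":0},{"dx":0.003,"dy":0.055,"dz":0,"twist":0},{"dx":0.003,"dy":0.055,"dz":0,"twist":0},{"dx":0.003,"dy":0.055,"dz":0,"twist":0},{"dx":0.003,"dy":0.04,"dz":0,"twist":0},{"dx":0,"dy":0.015,"dz":0,"twist":0}]'
python3 -m creep '[{"dx":0,"dy":0,"dz":-0.03,"twist":0},{"dx":0,"dy":0,"dz":-0.045,"twist":0},{"dx":0,"dy":0,"dz":-0.03,"twist":0},{"dx":0,"dy":0,"dz":-0.016,"twist":0},{"dx":0,"dy":0,"dz":0,"twist":0}]'
python3 -m creep '[{"dx":0,"dy":0,"dz":0,"twist":0},{"dx":0,"dy":0,"dz":0,"twist":0},{"dx":0,"dy":0,"dz":0,"twist":0},{"dx":0,"dy":0,"dz":0,"twist":0},{"dx":0,"dy":0,"dz":0,"twist":0}]' 0.045 50
python3 -m creep '[{"dx":0,"dy":0,"dz":0.02,"twist":0},{"dx":0,"dy":0,"dz":0.04,"twist":0},{"dx":0,"dy":0,"dz":0.05,"twist":0},{"dx":0,"dy":0,"dz":0.01,"twist":0},{"dx":0,"dy":0,"dz":0,"twist":0}]'
```

```text
time: 6.88
tcp_pos: [566.4, 2.4, 357.8]
eef_rot: [-0.004, 3.141, 0.0]
force: [-0.4, -0.7, -0.3]
width: 77.8
grip_force: 0.0
time: 7.5
tcp_pos: [566.5, -0.3, 236.1]
eef_rot: [-0.002, -3.14, -0.0]
force: [-0.6, 0.3, 0.4]
width: 77.9
grip_force: 0.0
time: 8.12
tcp_pos: [567.2, -0.1, 238.5]
eef_rot: [0.001, 3.138, -0.001]
force: [-0.8, -2.5, 5.6]
width: 57.2
grip_force: 54.2
time: 8.75
tcp_pos: [566.3, 0.3, 357.0]
eef_rot: [0.001, 3.141, 0.0]
force: [0.2, -0.3, -2.3]
width: 57.0
grip_force: 54.0
```

```bash
python3 -m creep '[{"dx":0,"dy":-0.03,"dz":0.03,"twist":0},{"dx":0.01,"dy":-0.055,"dz":0,"twist":0},{"dx":0.01,"dy":-0.055,"dz":0,"twist":0},{"dx":0.015,"dy":-0.05,"dz":0,"twist":0},{"dx":0.02,"dy":-0.04,"dz":0,"twist":0},{"dx":0.01,"dy":-0.02,"dz":0,"twist":0},{"dx":0,"dy":0,"dz":-0.03,"twist":0},{"dx":0,"dy":0,"dz":-0.03,"twist":0}]'
python3 -m creep '[{"dx":0,"dy":0,"dz":-0.04,"twist":0},{"dx":0,"dy":0,"dz":-0.03,"twist":0},{"dx":0,"dy":0,"dz":-0.012,"twist":0},{"dx":0,"dy":0,"dz":-0.004,"twist":0},{"dx":0,"dy":0,"dz":0,"twist":0}]'
python3 -m creep '[{"dx":0,"dy":0,"dz":0,"twist":0},{"dx":0,"dy":0,"dz":0,"twist":0},{"dx":0,"dy":0,"dz":0,"twist":0},{"dx":0,"dy":0,"dz":0,"twist":0}]' 0.078
python3 -m creep '[{"dx":0,"dy":0,"dz":0.05,"twist":0},{"dx":0,"dy":0,"dz":0.05,"twist":0},{"dx":-0.03,"dy":0.03,"dz":0.02,"twist":0},{"dx":-0.05,"dy":0.03,"dz":0,"twist":0},{"dx":-0.05,"dy":0.03,"dz":0,"twist":0},{"dx":0,"dy":0,"dz":0,"twist":0}]' 0.055
python3 - <<'E'
from h import *
shot('wrist','w5')
E
```

```text
time: 9.75
tcp_pos: [631.1, -250.1, 323.1]
eef_rot: [-0.002, -3.138, -0.003]
force: [-0.6, -0.7, -1.4]
width: 57.5
grip_force: 54.2
time: 10.38
tcp_pos: [631.4, -249.4, 241.6]
eef_rot: [-0.0, -3.141, -0.001]
force: [-2.9, 2.6, 5.5]
width: 56.7
grip_force: 54.8
time: 10.88
tcp_pos: [631.5, -249.8, 240.5]
eef_rot: [-0.001, -3.141, -0.0]
force: [0.7, -0.7, 0.4]
width: 77.9
grip_force: 0.0
time: 11.62
tcp_pos: [498.0, -157.4, 360.2]
eef_rot: [0.001, -3.137, -0.004]
force: [0.2, -0.5, 0.4]
width: 55.0
grip_force: 0.0
```

View pics/w5.png

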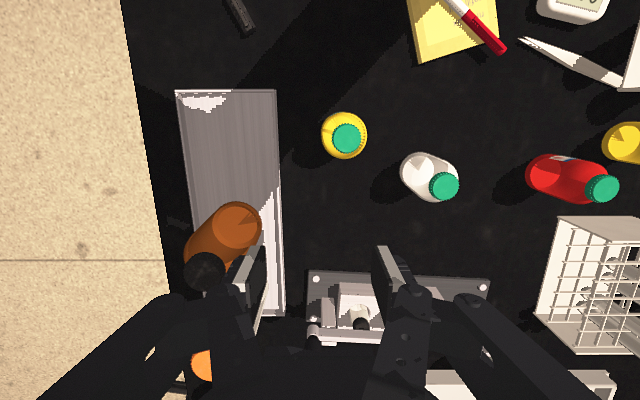

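The wrist view shows amber upright in the tray at (225,240) and the orange cap beyond it at (203,365). The small target stands at (430,180), clear of the yellow one at (345,135). I'll fetch the small bottle and place it at about (442,-250).

```bash
python3 -m creep '[{"dx":-0.005,"dy":0.04,"dz":0,"twist":0},{"dx":-0.005,"dy":0.045,"dz":0,"twist":0},{"dx":-0.005,"dy":0.03,"dz":-0.02,"twist":0},{"dx":0,"dy":0,"dz":-0.05,"twist":0},{"dx":0,"dy":0,"dz":-0.045,"twist":0},{"dx":0,"dy":0,"dz":-0.035,"twist":0},{"dx":0,"dy":0,"dz":-0.02,"twist":0},{"dx":0,"dy":0,"dz":0,"twist":0}]' 0.065
python3 -m creep '[{"dx":0,"dy":0,"dz":0,"twist":0},{"dx":0,"dy":0,"dz":0,"twist":0},{"dx":0,"dy":0,"dz":0,"twist":0},{"dx":0,"dy":0,"dz":0,"twist":0},{"dx":0,"dy":0,"dz":0,"twist":0}]' 0.03 30
python3 -m creep '[{"dx":0,"dy":0,"dz":0.02,"twist":0},{"dx":0,"dy":0,"dz":0.05,"twist":0},{"dx":0,"dy":0,"dz":0.05,"twist":0},{"dx":0,"dy":0,"dz":0,"twist":0},{"dx":0,"dy":0,"dz":0,"twist":0}]'
python3 - <<'E'
from h import *
shot('wrist','w6')
cv2.imwrite('pics/w6c.png',cv2.resize(cv2.imread('pics/w6.png'),(440,275)))
E
```

```text
time: 12.68
tcp_pos: [487.4, -45.2, 189.4]
eef_rot: [-0.001, -3.14, -0.001]
force: [0.0, 0.6, -0.1]
width: 65.2
grip_force: 0.0
time: 13.3
tcp_pos: [487.1, -45.0, 191.7]
eef_rot: [0.001, 3.139, -0.001]
force: [0.6, -0.5, 6.5]
width: 39.9
grip_force: 30.9
time: 13.92
tcp_pos: [486.0, -44.6, 310.1]
eef_rot: [-0.001, -3.14, -0.001]
force: [-0.8, 0.0, -0.9]
width: 39.8
grip_force: 30.6
```

View pics/w6c.png

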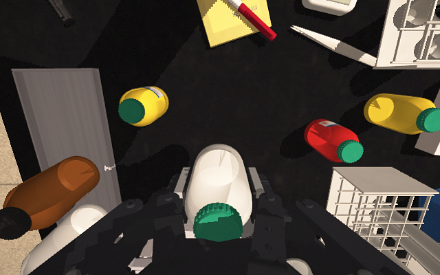

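The small bottle is held upright. I'll place it, then take a near view of the knob with the fingers nearly shut.

```bash
python3 -m creep '[{"dx":-0.004,"dy":-0.03,"dz":0,"twist":0},{"dx":-0.01,"dy":-0.05,"dz":0,"twist":0},{"dx":-0.01,"dy":-0.05,"dz":0,"twist":0},{"dx":-0.01,"dy":-0.045,"dz":0,"twist":0},{"dx":-0.01,"dy":-0.03,"dz":0,"twist":0},{"dx":0,"dy":0,"dz":-0.03,"twist":0},{"dx":0,"dy":0,"dz":-0.045,"twist":0},{"dx":0,"dy":0,"dz":-0.025,"twist":0}]'
python3 -m creep '[{"dx":0,"dy":0,"dz":-0.012,"twist":0},{"dx":0,"dy":0,"dz":-0.003,"twist":0},{"dx":0,"dy":0,"dz":0,"twist":0},{"dx":0,"dy":0,"dz":0,"twist":0}]'
python3 -m creep '[{"dx":0,"dy":0,"dz":0,"twist":0},{"dx":0,"dy":0,"dz":0,"twist":0},{"dx":0,"dy":0,"dz":0,"twist":0},{"dx":0,"dy":0,"dz":0,"twist":0}]' 0.056
python3 -m creep '[{"dx":0,"dy":0,"dz":0.05,"twist":0},{"dx":0,"dy":0,"dz":0.055,"twist":0},{"dx":0,"dy":0,"dz":0.055,"twist":0},{"dx":0.04,"dy":0.045,"dz":0.035,"twist":0},{"dx":0.04,"dy":0.045,"dz":0,"twist":0},{"dx":0.04,"dy":0.045,"dz":0,"twist":0},{"dx":0.04,"dy":0.045,"dz":0,"twist":0},{"dx":0.04,"dy":0.04,"dz":0,"twist":0}]'
python3 -m creep '[{"dx":0,"dy":0,"dz":0,"twist":0},{"dx":0,"dy":0,"dz":0,"twist":0},{"dx":0,"dy":0,"dz":0,"twist":0}]' 0.01
python3 - <<'E'
from h import *
C=cal('wrist'); np.savez('C7',*C); a=shot('wrist','w7'); b=shot('top','t7')
for p in [(641,-149,113),(652,24,90),(638,-70,63)]: print(proj(C,p).round(), proj(cal('top'),p).round())
cv2.imwrite('pics/w7c.png',np.vstack([cv2.resize(a,(480,300)),cv2.resize(b[125:215,290:434],(480,300),interpolation=2)])[:,:,::-1])
print(readout.read_state()['joint_positions'],-C[1].T@C[2])
E
```

```text
time: 14.98
tcp_pos: [441.3, -249.1, 207.1]
eef_rot: [-0.002, -3.137, -0.006]
force: [-0.0, -0.4, -0.6]
width: 40.1
grip_force: 30.6
time: 15.48
tcp_pos: [442.9, -250.0, 196.5]
eef_rot: [0.0, 3.14, -0.002]
force: [0.2, -0.3, -1.0]
width: 39.7
grip_force: 30.7
time: 15.98
tcp_pos: [442.5, -249.8, 195.8]
eef_rot: [0.001, 3.142, 0.0]
force: [-0.5, 0.5, -0.5]
width: 56.2
grip_force: 0.0
time: 16.98
tcp_pos: [639.4, -32.5, 387.1]
eef_rot: [0.0, -3.142, 0.0]
force: [-0.2, -0.5, 0.4]
width: 56.2
grip_force: 0.0
time: 17.35
tcp_pos: [637.8, -35.5, 387.3]
eef_rot: [-0.003, -3.141, 0.0]
force: [0.2, 0.0, 0.4]
width: 9.9
grip_force: 0.0
[188. 204.] [380. 147.]
[382. 208.] [312. 144.]
[285. 186.] [347. 151.]
[-1.75532984e-01  5.66952945e-01  1.20728906e+00 -3.63632720e-05
  1.36705761e+00 -1.74418902e+00] [561.13218639 -35.5416921  355.6945555 ]
```

View pics/w7c.png

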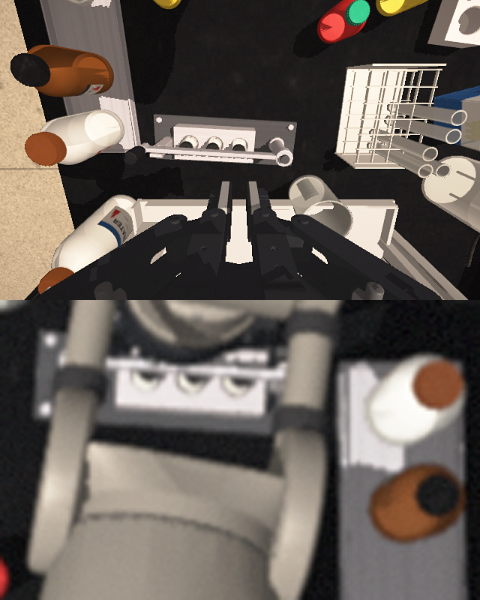

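The wrist view shows the knob at about (181,204) and the pivot top at (379,211), with the bar between them. White and amber stand in the tray, at left.

Run:
```python
from h import *
d=np.load('C7.npz'); C=[d[k] for k in d.files]; T=cal('top')
im=cv2.imread('pics/w7.png'); g=cv2.cvtColor(im,6)
# knob blob: dark, fit
cv2.imwrite('pics/w7k.png',np.hstack([cv2.resize(im[185:235,155:235],None,fx=5,fy=5,interpolation=2),cv2.resize(im[185:235,345:405],None,fx=5,fy=5,interpolation=2)]))
def tri(uvw,uvt):
    P=lambda C:C[0]@np.c_[C[1],C[2]]
    X=cv2.triangulatePoints(P(C),P(T),np.array(uvw,float),np.array(uvt,float)); return (X[:3]/X[3]).ravel()
print('knob',onplane(C,(181.3,204),113),onplane(T,(385.5,145),113),tri((181.3,204),(385.5,145)))
print('pivot tri',tri((378.7,210.7),(312.7,142.6)))
for z in(90,100,110): print(onplane(C,(378.7,210.7),z),onplane(T,(312.7,142.6),z))
print('vials',[onplane(C,(u/.75,v/.75),63).round(1) for u,v in((186,145),(215,146),(243,148))])
```

```text
knob [ 640.56698279 -154.34378408  113.        ] [ 646.04425238 -163.23777594  113.        ] [ 651.81808134 -169.49436748   81.50029182]
pivot tri [655.44534674  21.37764787  89.01030447]
[654.9968358   21.21893614  90.        ] [655.28973142  21.37393746  90.        ]
[651.46403291  19.08262483 100.        ] [653.27982134  21.61180858 100.        ]
[647.93123001  16.94631353 110.        ] [651.26991125  21.84967971 110.        ]
vials [array([ 645.5, -108.5,   63. ]), array([646.9, -68.8,  63. ]), array([649.8, -30.3,  63. ])]
```

View pics/w7k.png

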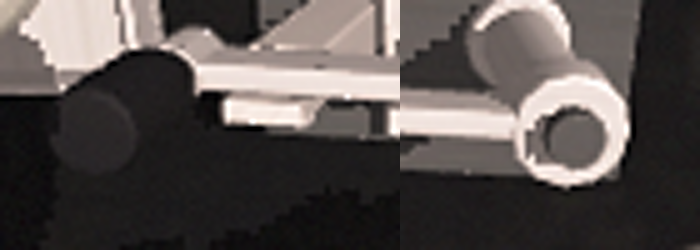

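The knob's top disc is centred at (174.4,211.4) and the pivot's at (379.4,211).

Run:
```python
from h import *
d=np.load('C7.npz'); C=[d[k] for k in d.files]
for z in (113,116): print('knob',k:=onplane(C,(174.4,211.4),z), np.hypot(*(k[:2]-[655,21])))
print(onplane(C,(379.4,211),90))
k=onplane(C,(174.4,211.4),113)[:2]; p=np.array([655,21.]); a=np.arctan2(*(k-p)[::-1]); print('bar dir deg',np.degrees(a))
for s in (60,97,134,187): print(s,(p+s*np.array([np.cos(a),np.sin(a)])).round(1))
K=p+187*np.array([np.cos(a),np.sin(a)])
for i in range(1,10):
    b=a-np.radians(10.2)*i; N=p+187*np.array([np.cos(b),np.sin(b)]); print((N-K).round(1),N.round(0)); K=N
print(readout.read_state()['tcp_pos'])
```

```text
knob [ 647.33272519 -161.30165751  113.        ] 182.46282205629782
knob [ 646.26718164 -159.74711132  116.        ] 180.95795192898277
[655.29984695  21.9022317   90.        ]
bar dir deg -92.40833650028871
60 [652.5 -38.9]
97 [650.9 -75.9]
134 [ 649.4 -112.9]
187 [ 647.1 -165.8]
[-33.    4.3] [ 614. -161.]
[-31.7  10.1] [ 583. -151.]
[-29.4  15.6] [ 553. -136.]
[-26.2  20.5] [ 527. -115.]
[-22.1  24.8] [505. -90.]
[-17.4  28.3] [487. -62.]
[-12.1  31. ] [475. -31.]
[-6.4 32.6] [469.   1.]
[-0.5 33.2] [469.  35.]
[637.87358033 -35.54493615 387.56331103]
```

```bash
python3 -m creep '[{"dx":0.005,"dy":-0.03,"dz":0,"twist":0},{"dx":0.0045,"dy":-0.045,"dz":0,"twist":0},{"dx":0,"dy":-0.04,"dz":0,"twist":0},{"dx":0,"dy":-0.0125,"dz":-0.03,"twist":0},{"dx":0,"dy":0,"dz":-0.04,"twist":0},{"dx":0,"dy":0,"dz":-0.03,"twist":0},{"dx":0,"dy":0,"dz":-0.018,"twist":0},{"dx":0,"dy":0,"dz":0,"twist":0}]' 0.045
python3 -m creep '[{"dx":0,"dy":0,"dz":-0.010,"twist":0},{"dx":0,"dy":0,"dz":0,"twist":0}]' 
python3 -m creep '[{"dx":0,"dy":0,"dz":0,"twist":0},{"dx":0,"dy":0,"dz":0,"twist":0},{"dx":0,"dy":0,"dz":0,"twist":0},{"dx":0,"dy":0,"dz":0,"twist":0}]' 0.008 20
```

```text
time: 18.45
tcp_pos: [647.5, -162.2, 268.3]
eef_rot: [-0.002, -3.14, -0.001]
force: [-0.5, -0.4, 0.1]
width: 45.1
grip_force: 0.0
time: 18.7
tcp_pos: [647.9, -161.9, 259.3]
eef_rot: [0.001, 3.141, 0.0]
force: [0.3, 0.8, 0.4]
width: 45.3
grip_force: 0.0
time: 19.2
tcp_pos: [648.1, -162.4, 259.9]
eef_rot: [0.001, 3.14, -0.002]
force: [-0.2, -2.7, 2.7]
width: 16.6
grip_force: 21.9
```

The knob is gripped, since the width reads 16.6 mm. I'll swing it along the arc.

```bash
python3 -m creep '[{"dx":-0.0165,"dy":0.0015,"dz":0,"twist":-5.1},{"dx":-0.0165,"dy":0.003,"dz":0,"twist":-5.1},{"dx":-0.032,"dy":0.010,"dz":0,"twist":-10.2},{"dx":-0.0295,"dy":0.0155,"dz":0,"twist":-10.2},{"dx":-0.026,"dy":0.0205,"dz":0,"twist":-10.2},{"dx":0,"dy":0,"dz":0,"twist":0}]'
```

```text
time: 19.95
tcp_pos: [526.8, -109.1, 259.9]
eef_rot: [1.098, 2.943, 0.004]
force: [4.4, 2.9, -0.4]
width: 16.2
grip_force: 21.7
```

```bash
python3 -m creep '[{"dx":-0.021,"dy":0.0255,"dz":0,"twist":-10.2},{"dx":-0.0165,"dy":0.0285,"dz":0,"twist":-10.2},{"dx":-0.011,"dy":0.031,"dz":0,"twist":-10.2},{"dx":-0.0055,"dy":0.0325,"dz":0,"twist":-10.2},{"dx":0.001,"dy":0.029,"dz":0,"twist":-9},{"dx":0,"dy":0,"dz":0,"twist":0}]'
```

```text
time: 20.7
tcp_pos: [473.0, 37.3, 259.6]
eef_rot: [-2.23, -2.208, 0.003]
force: [-7.9, 0.5, 12.7]
width: 16.5
grip_force: 23.1
```

The bar is open, with about 90° swung. I'll release, rise and look down on the vials.

```bash
python3 -m creep '[{"dx":0,"dy":0,"dz":0,"twist":0},{"dx":0,"dy":0,"dz":0,"twist":0},{"dx":0,"dy":0,"dz":0,"twist":0}]' 0.04 20
python3 -m creep '[{"dx":0,"dy":0,"dz":0.05,"twist":0},{"dx":0,"dy":0,"dz":0.05,"twist":0},{"dx":0.04,"dy":-0.024,"dz":0.02,"twist":0},{"dx":0.045,"dy":-0.028,"dz":0,"twist":0},{"dx":0.045,"dy":-0.028,"dz":0,"twist":0},{"dx":0.04,"dy":-0.025,"dz":0,"twist":-1.8},{"dx":0.01,"dy":-0.006,"dz":0,"twist":0},{"dx":0,"dy":0,"dz":0,"twist":0}]'
python3 -m creep '[{"dx":0,"dy":0,"dz":0,"twist":0},{"dx":0,"dy":0,"dz":0,"twist":0}]'
python3 - <<'E'
from h import *
C=cal('wrist'); np.savez('C8',*C); a=shot('wrist','w8'); t=shot('top','t8')
print(-C[1].T@C[2],proj(C,(653,-74,63)))
for q in C: print(q)
cv2.imwrite('pics/w8c.png',np.vstack([a,cv2.resize(t[190:240,200:360],(640,200),interpolation=2)])[:,:,::-1])
E
```

```text
time: 21.08
tcp_pos: [474.5, 35.0, 259.0]
eef_rot: [-2.234, -2.209, -0.0]
force: [-0.5, -0.4, -1.0]
width: 40.1
grip_force: 0.0
time: 22.08
tcp_pos: [654.4, -76.2, 378.2]
eef_rot: [-2.267, -2.172, 0.001]
force: [0.1, -0.3, -0.1]
width: 40.0
grip_force: 0.0
time: 22.32
tcp_pos: [653.7, -75.1, 379.7]
eef_rot: [2.267, 2.175, 0.0]
force: [0.1, -0.8, -0.2]
width: 39.8
grip_force: 0.0
[657.01268217   1.42925273 348.1094286 ] [317.35345213 186.38419352]
[[296.1740753    0.         318.39687523]
 [  0.         296.1740753  200.38285494]
 [  0.           0.           1.        ]]
[[ 9.99158591e-01 -4.10113049e-02  4.28176527e-04]
 [-3.92326836e-02 -9.52678905e-01  3.01436065e-01]
 [-1.19543716e-02 -3.01199233e-01 -9.53486295e-01]]
[-656.55030241  -77.7947468   340.20223301]
```

View pics/w8c.png

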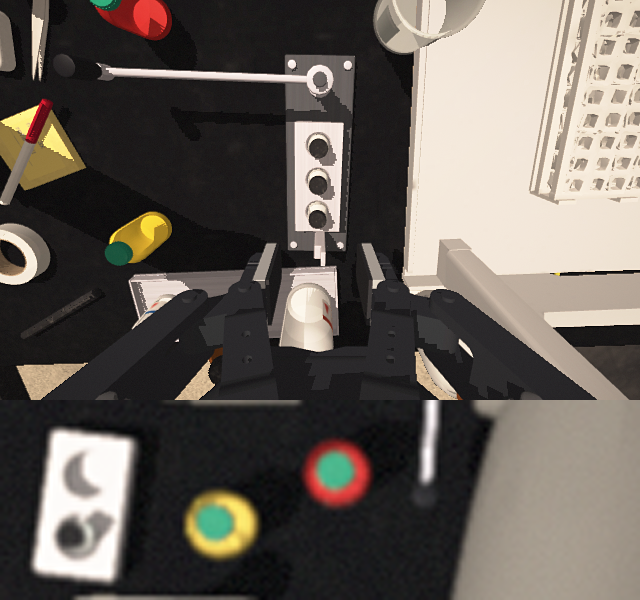

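The bar is open with its knob at (65,65). The middle vial cap is at about (318,183) and the well in the top image at (221.6,208.5). Next I'll measure the vial and the rack well.

Run:
```python
from h import *
d=np.load('C8.npz'); C=[d[k] for k in d.files]; T=cal('top')
g=cv2.imread('pics/w8.png',0); r=g[125:232,297:342]; m=(r<60).astype(np.uint8)
n,l,s,c=cv2.connectedComponentsWithStats(m)
for i in range(1,n):
    if s[i,4]>80: uv=c[i]+[297,125]; print('cap',uv.round(1),s[i],onplane(C,uv,63).round(1))
print('post',onplane(C,(319.5,81),90))
print('well top',onplane(T,(221.6,208.5),31))
# rack from top image white contour
t=cv2.imread('pics/t8.png',0); m=(t[195:240,205:237]>150).astype(np.uint8); cc=max(cv2.findContours(m,0,2)[0],key=cv2.contourArea)
b=cv2.boxPoints(cv2.minAreaRect(cc))+[205,195]; P=np.array([onplane(T,q,31)[:2] for q in b]); print('rack corners',P.round(1),P.mean(0))
# wrist w2
R=np.array(C[1])
w=cv2.imread('pics/w2.png',0)
```

```text
cap [318.2 147.3] [ 13  14  18  19 249] [655.5 -35.5  63. ]
cap [317.5 184.6] [ 12  51  18  19 238] [653.2 -72.1  63. ]
cap [316.8 218.8] [ 12  85  17  18 233] [ 651.  -108.4   63. ]
post [658.83294218  21.27557558  90.        ]
well top [485.15992945 264.97256535  31.        ]
rack corners [[420.4 301.2]
 [516.5 290. ]
 [509.3 235.1]
 [413.3 246.5]] [464.87309188 268.19389527]
```

The vials come out 37 mm apart as they should, with the middle one at (653.2,-72.1). The rack outline and the two sightings agree on the well at (485.7,265.5). The rack is turned -6.7°. I'll pick the vial.

```bash
python3 -m creep '[{"dx":-0.0005,"dy":0.003,"dz":-0.04,"twist":0},{"dx":0,"dy":0,"dz":-0.05,"twist":0},{"dx":0,"dy":0,"dz":-0.04,"twist":0},{"dx":0,"dy":0,"dz":-0.02,"twist":0},{"dx":0,"dy":0,"dz":-0.01,"twist":0},{"dx":0,"dy":0,"dz":0,"twist":0}]' 0.04
python3 -m creep '[{"dx":0,"dy":0,"dz":-0.005,"twist":0},{"dx":0,"dy":0,"dz":0,"twist":0}]'
python3 -m creep '[{"dx":0,"dy":0,"dz":0,"twist":0},{"dx":0,"dy":0,"dz":0,"twist":0},{"dx":0,"dy":0,"dz":0,"twist":0},{"dx":0,"dy":0,"dz":0,"twist":0}]' 0.012 20
```

```text
time: 23.18
tcp_pos: [653.9, -72.8, 219.2]
eef_rot: [-2.268, -2.174, 0.0]
force: [-0.0, 0.3, -0.8]
width: 40.0
grip_force: 0.0
time: 23.42
tcp_pos: [654.0, -72.9, 214.7]
eef_rot: [2.267, 2.173, 0.001]
force: [0.2, 0.3, -0.5]
width: 39.8
grip_force: 0.0
time: 23.92
tcp_pos: [654.1, -72.9, 214.6]
eef_rot: [2.267, 2.173, 0.001]
force: [-1.5, 0.1, 2.8]
width: 21.1
grip_force: 21.5
```

```bash
python3 -m creep '[{"dx":0,"dy":0,"dz":0.02,"twist":0},{"dx":0,"dy":0,"dz":0.045,"twist":0},{"dx":0,"dy":0,"dz":0.045,"twist":0},{"dx":0,"dy":0,"dz":0.045,"twist":0},{"dx":0,"dy":0,"dz":0.04,"twist":0},{"dx":-0.018,"dy":0.038,"dz":0,"twist":9.5},{"dx":-0.019,"dy":0.038,"dz":0,"twist":9.5},{"dx":-0.019,"dy":0.038,"dz":0,"twist":9.5}]'
python3 -m creep '[{"dx":-0.019,"dy":0.038,"dz":0,"twist":9.5},{"dx":-0.019,"dy":0.038,"dz":0,"twist":9.5},{"dx":-0.019,"dy":0.038,"dz":0,"twist":9.5},{"dx":-0.019,"dy":0.038,"dz":0,"twist":9.5},{"dx":-0.018,"dy":0.036,"dz":0,"twist":9.5},{"dx":-0.018,"dy":0.036,"dz":0,"twist":9.7},{"dx":0,"dy":0,"dz":0,"twist":0},{"dx":0,"dy":0,"dz":0,"twist":0}]'
python3 - <<'E'
from h import *
C=cal('wrist'); np.savez('C9',*C); shot('wrist','w9'); s=readout.read_state(); print(s['tcp_pos'],s['eef_rot'],s['width'],s['grip_force'])
w=cv2.imread('pics/w9.png',0)
p=proj(C,(485.7,265.5,31)); print(p)
# rack top: bright region near
x,y=int(p[0]),int(p[1]); 
m=(w>200).astype(np.uint8); n,l,st,c=cv2.connectedComponentsWithStats(m)
for i in range(1,n):
    if st[i,4]>600: print(st[i],c[i].round(),onplane(C,c[i],31).round(1))
E
```

```text
time: 24.92
tcp_pos: [597.2, 42.1, 408.8]
eef_rot: [-1.656, -2.669, 0.0]
force: [1.4, 0.1, 0.4]
width: 21.5
grip_force: 21.2
time: 25.92
tcp_pos: [486.0, 264.9, 408.9]
eef_rot: [-0.186, -3.136, 0.001]
force: [-0.5, -0.4, 0.2]
width: 21.1
grip_force: 21.3
[486.25205936 264.50293945 408.96925029] [-1.87051704e-01 -3.13595372e+00  5.58541870e-04] 21.341651660594582 21.252323985099792
[319.53327463 174.19019643]
[ 197    0   67   31 1377] [226.  13.] [307.7 190.4  31. ]
[ 193    0  118  115 4331] [264.  69.] [364.2 219.7  31. ]
[ 108    2   57   61 1869] [137.  29.] [311.   94.8  31. ]
[  27   19   67   69 2006] [54. 52.] [321.4   1.8  31. ]
[ 298  117   46   80 2472] [320. 158.] [467.1 268.2  31. ]
[ 204  219   87   70 1896] [251. 256.] [583.7 164.   31. ]
[ 367  234   71   54 2281] [403. 261.] [613.9 360.3  31. ]
```

Run:
```python
from h import *
d=np.load('C9.npz'); C=[d[k] for k in d.files]
w=cv2.imread('pics/w9.png',0); m=(w>185).astype(np.uint8)
n,l,st,c=cv2.connectedComponentsWithStats(m); i=l[m.shape[0]*0+120:200,298:345]; k=np.bincount(i[i>0]).argmax(); b=(l==k).astype(np.uint8)
cc=max(cv2.findContours(b,0,2)[0],key=cv2.contourArea); R=cv2.minAreaRect(cc); P=np.array([onplane(C,q,31)[:2] for q in cv2.boxPoints(R)]); print('rack',P.round(1).tolist(),P.mean(0))
f=cv2.drawContours(np.zeros_like(b),[cv2.convexHull(cc)],-1,1,-1); h=cv2.morphologyEx(f*(1-b),2,np.ones((3,3),np.uint8))
n,l,st,c=cv2.connectedComponentsWithStats(h)
for j in range(1,n):
    if st[j,4]>40: x,y,ww,hh,a=st[j]; print(st[j],onplane(C,c[j],31).round(1),'bbox mid',onplane(C,(x+ww/2-.5,y+hh/2-.5),31).round(1))
print(w[150:198:3,296:348:3])
```

```text
rack [[417.6, 249.1], [423.6, 299.4], [516.0, 290.8], [509.6, 236.2]] [466.69349729 268.87000152]
[301 125  34  33 668] [448.2 268.3  31. ] bbox mid [446.7 267.7  31. ]
[315 162  19  26 262] [485.1 272.9  31. ] bbox mid [486.7 270.7  31. ]
[[ 10 252 130 133 134 123 124  52  43  86 127 192 249 247 247 251  21  26]
 [  8 252 253 132 133 133 129 153 185 174 240 248 246 247 247 251  24  26]
 [  9 253 248 151 129 130 169 247 252 246 246 246 247 247 246 251  23  26]
 [ 10 253 246 246 247 247 246 246 246 246 246 246 246 247 247 251  26  25]
 [ 10 253 246 246 246 246 248 184 161 165 249 247 246 246 247 251  24  26]
 [ 10 253 246 246 246 219 151 131 132 134 132 165 248 246 247 253  25  28]
 [ 14 254 246 246 236 246 246 251 122 132 131 133 171 246 247 252  25  29]
 [  8 254 246 246 246 246 246 246 248 254 132 132 131 249 247 253  25  23]
 [ 11 254 246 246 247 246 246 246 246 250 131 133 125 251 246 253  25  28]
 [  9 254 246 246 202 246 246 246 246 248 130 133 113 251 246 253  26  28]
 [ 11 254 246 246 233 248 246 246 246 248 131 125 146 248 246 253  23  28]
 [ 15 254 246 246 251 205 220 247 247 250 124 113 222 246 246 253  27  26]
 [ 13 254 246 246 246 252 206 189 176 154 140 233 246 246 246 254  26  25]
 [ 16 254 246 246 246 246 246 248 249 243 247 246 246 246 246 253  22  23]
 [ 12 229 246 246 246 246 246 246 246 246 246 246 246 246 246 253  26  27]
 [  9 230 249 250 249 250 250 250 250 250 250 249 250 249 249 218  27  26]]
```

The well's rim is centred at about (321,174.7) in the wrist image, which gives (486.3,267). I'll shift 2 mm in y and descend.

```bash
python3 -m creep '[{"dx":0,"dy":0.002,"dz":-0.04,"twist":0},{"dx":0,"dy":0,"dz":-0.05,"twist":0},{"dx":0,"dy":0,"dz":-0.05,"twist":0},{"dx":0,"dy":0,"dz":-0.03,"twist":0},{"dx":0,"dy":0,"dz":-0.012,"twist":0},{"dx":0,"dy":0,"dz":-0.008,"twist":0},{"dx":0,"dy":0,"dz":0,"twist":0}]'
python3 -m creep '[{"dx":0,"dy":0,"dz":-0.004,"twist":0},{"dx":0,"dy":0,"dz":-0.004,"twist":0},{"dx":0,"dy":0,"dz":0,"twist":0}]'
```

```text
time: 26.85
tcp_pos: [486.3, 267.0, 219.6]
eef_rot: [0.185, 3.135, 0.001]
force: [0.3, -0.8, -0.2]
width: 20.9
grip_force: 21.3
time: 27.22
tcp_pos: [485.8, 267.1, 211.1]
eef_rot: [-0.184, -3.136, 0.0]
force: [-0.2, 0.5, 0.1]
width: 20.8
grip_force: 21.3
```

```bash
python3 -m creep '[{"dx":0,"dy":0,"dz":-0.0015,"twist":0},{"dx":0,"dy":0,"dz":0,"twist":0}]'
python3 -m creep '[{"dx":0,"dy":0,"dz":0,"twist":0},{"dx":0,"dy":0,"dz":0,"twist":0},{"dx":0,"dy":0,"dz":0,"twist":0}]' 0.04
python3 -m creep '[{"dx":0,"dy":0,"dz":0.04,"twist":0},{"dx":0,"dy":0,"dz":0.05,"twist":0},{"dx":0,"dy":0,"dz":0.06,"twist":0},{"dx":0,"dy":0,"dz":0.05,"twist":0},{"dx":0,"dy":0,"dz":0,"twist":0},{"dx":0,"dy":0,"dz":0,"twist":0}]'
python3 - <<'E'
from h import *
C=cal('wrist'); shot('wrist','w10')
p=proj(C,(486.2,266.8,58)); print(p); x,y=p.round().astype(int); w=cv2.imread('pics/w10.png',0)
r=w[y-25:y+26,x-25:x+26]; m=(r<60).astype(np.uint8); n,l,st,c=cv2.connectedComponentsWithStats(m)
for i in range(1,n):
    if st[i,4]>40: print(st[i],onplane(C,c[i]+[x-25,y-25],58).round(1))
print(r[::3,::3])
E
```

```text
time: 27.48
tcp_pos: [486.0, 267.2, 209.7]
eef_rot: [0.184, 3.136, 0.0]
force: [0.4, -0.4, -0.1]
width: 21.2
grip_force: 21.3
time: 27.85
tcp_pos: [485.9, 267.1, 209.6]
eef_rot: [-0.184, -3.136, -0.0]
force: [-1.3, 0.7, 0.1]
width: 39.6
grip_force: 0.0
time: 28.6
tcp_pos: [485.6, 267.0, 409.0]
eef_rot: [-0.184, -3.135, 0.0]
force: [-0.6, -0.1, -0.8]
width: 40.1
grip_force: 0.0
[318.93762934 180.56896925]
[  0   0  51  51 725] [500.7 267.8  58. ]
[ 16  16  16  16 198] [484.6 265.3  58. ]
[[ 12 254 249 154 132 132 152 249 246 246 247 246 247 247 247 250  23]
 [ 11 254 246 248 252 251 248 246 247 247 246 247 246 246 247 251  22]
 [ 10 254 246 246 246 246 248 249 224 239 248 246 246 246 247 251  25]
 [ 16 254 247 247 246 242 126 153 185 127 130 199 247 246 247 251  27]
 [ 16 254 246 246 247 252 128 242 244 239 194 129 223 246 247 251  26]
 [ 11 254 246 247 213 113 240 244 137 248 245 138 129 249 247 251  24]
 [ 14 254 246 248 118 133  54  47  54  51 114 175 130 243 247 252  24]
 [ 10 228 246 250 114 132  48  50  50  53  44 218 125 244 247 253  25]
 [  9 229 250 129 121 130  48  49  51  49  51 185 119 249 246 252  22]
 [ 14 229 122 133 128 116  45  50  51  53  59 117 218 246 246 253  25]
 [ 16 225 122 133 135 130  73  44  46  44  97 191 248 246 246 253  25]
 [ 15 170 248 124 132 130 169 254 234 241 242 246 246 246 246 253  22]
 [ 12 172 246 247 253 249 246 246 246 246 246 246 246 246 246 253  25]
 [ 15 170 247 247 248 248 248 247 247 247 247 247 247 247 248 254  26]
 [ 14   2   0   0   0   0   0   0   0   0   0   1  13  11  10  15  24]
 [ 26  24  26  26  29  26  22  25  27  30  29  31  31  27  27  27  25]
 [ 27  27  25  27  26  26  24  26  23  27  29  30  27  28  26  23  26]]
```

The vial cap is a round 16 px disc at (484.6,265.3), so it is upright and seated within about 3 mm. I'll go back to the knob.

```bash
python3 -m creep '[{"dx":-0.001,"dy":-0.029,"dz":0,"twist":-10.5},{"dx":-0.002,"dy":-0.029,"dz":0,"twist":-10.5},{"dx":-0.002,"dy":-0.029,"dz":0,"twist":-10.5},{"dx":-0.002,"dy":-0.029,"dz":0,"twist":-10.5},{"dx":-0.002,"dy":-0.029,"dz":0,"twist":-10.5},{"dx":-0.001,"dy":-0.029,"dz":0,"twist":-10.5},{"dx":-0.001,"dy":-0.029,"dz":0,"twist":-10.5},{"dx":-0.001,"dy":-0.028,"dz":0,"twist":-10.5}]'
python3 -m creep '[{"dx":0,"dy":0,"dz":-0.04,"twist":0},{"dx":0,"dy":0,"dz":-0.05,"twist":0},{"dx":0,"dy":0,"dz":-0.035,"twist":0},{"dx":0,"dy":0,"dz":-0.015,"twist":0},{"dx":0,"dy":0,"dz":0,"twist":0},{"dx":0,"dy":0,"dz":0,"twist":0}]'
```

```text
time: 29.65
tcp_pos: [473.6, 35.2, 408.0]
eef_rot: [-2.24, -2.199, 0.003]
force: [-0.5, -0.8, 0.8]
width: 39.9
grip_force: 0.0
time: 30.4
tcp_pos: [474.0, 36.1, 269.6]
eef_rot: [-2.235, -2.207, 0.0]
force: [0.3, -0.1, 0.4]
width: 40.3
grip_force: 0.0
```

```bash
python3 -m creep '[{"dx":0,"dy":0,"dz":-0.010,"twist":0},{"dx":0,"dy":0,"dz":0,"twist":0}]'
python3 -m creep '[{"dx":0,"dy":0,"dz":0,"twist":0},{"dx":0,"dy":0,"dz":0,"twist":0},{"dx":0,"dy":0,"dz":0,"twist":0},{"dx":0,"dy":0,"dz":0,"twist":0}]' 0.008 20
python3 -m creep '[{"dx":-0.001,"dy":-0.029,"dz":0,"twist":9},{"dx":0.0055,"dy":-0.0325,"dz":0,"twist":10.2},{"dx":0.011,"dy":-0.031,"dz":0,"twist":10.2},{"dx":0.0165,"dy":-0.0285,"dz":0,"twist":10.2},{"dx":0.021,"dy":-0.0255,"dz":0,"twist":10.2},{"dx":0,"dy":0,"dz":0,"twist":0}]'
```

```text
time: 30.65
tcp_pos: [473.6, 36.1, 259.2]
eef_rot: [-2.235, -2.207, 0.001]
force: [0.3, 0.1, -0.0]
width: 40.3
grip_force: 0.0
time: 31.15
tcp_pos: [472.9, 36.2, 259.8]
eef_rot: [-2.234, -2.206, 0.003]
force: [-6.5, -0.2, 5.0]
width: 16.2
grip_force: 21.4
time: 31.9
tcp_pos: [528.9, -111.4, 259.9]
eef_rot: [1.097, 2.939, 0.003]
force: [4.2, 4.2, 1.4]
width: 15.8
grip_force: 21.7
```

```bash
python3 -m creep '[{"dx":0.026,"dy":-0.0195,"dz":0,"twist":10.2},{"dx":0.0295,"dy":-0.0145,"dz":0,"twist":10.2},{"dx":0.032,"dy":-0.009,"dz":0,"twist":10.2},{"dx":0.0165,"dy":-0.003,"dz":0,"twist":5.1},{"dx":0.0165,"dy":-0.0015,"dz":0,"twist":5.1},{"dx":0,"dy":0,"dz":0,"twist":0}]'
python3 -m creep '[{"dx":0.002,"dy":0,"dz":0,"twist":0},{"dx":0.002,"dy":0,"dz":0,"twist":0},{"dx":0,"dy":0,"dz":0,"twist":0}]'
```

```text
time: 32.65
tcp_pos: [648.1, -161.3, 260.0]
eef_rot: [0.003, 3.14, -0.01]
force: [-0.7, -13.8, -0.6]
width: 15.7
grip_force: 22.1
time: 33.02
tcp_pos: [650.6, -161.5, 260.0]
eef_rot: [-0.005, -3.14, 0.01]
force: [-4.3, -14.6, 1.3]
width: 16.1
grip_force: 22.3
```

The bar is back at its stop. I'll release it and return the small bottle first.

```bash
python3 -m creep '[{"dx":0,"dy":0,"dz":0,"twist":0},{"dx":0,"dy":0,"dz":0,"twist":0},{"dx":0,"dy":0,"dz":0,"twist":0},{"dx":0,"dy":0,"dz":0,"twist":0}]' 0.045
python3 -m creep '[{"dx":0,"dy":0,"dz":0.03,"twist":0},{"dx":0,"dy":0,"dz":0.05,"twist":0},{"dx":0,"dy":0,"dz":0.05,"twist":0},{"dx":-0.04,"dy":-0.017,"dz":0,"twist":0},{"dx":-0.05,"dy":-0.022,"dz":0,"twist":0},{"dx":-0.05,"dy":-0.022,"dz":0,"twist":0},{"dx":-0.045,"dy":-0.02,"dz":0,"twist":0},{"dx":-0.02,"dy":-0.007,"dz":0,"twist":0}]' 0.056
python3 -m creep '[{"dx":0,"dy":0,"dz":0,"twist":0},{"dx":0,"dy":0,"dz":0,"twist":0}]'
```

```text
time: 33.52
tcp_pos: [651.5, -157.5, 259.6]
eef_rot: [0.003, 3.142, 0.0]
force: [0.6, 0.6, -0.0]
width: 45.0
grip_force: 0.0
time: 34.52
tcp_pos: [444.4, -246.5, 390.0]
eef_rot: [-0.006, -3.142, 0.0]
force: [0.2, 0.0, 0.6]
width: 56.1
grip_force: 0.0
time: 34.78
tcp_pos: [447.1, -245.7, 389.8]
eef_rot: [0.003, 3.141, -0.0]
force: [0.2, -0.5, -0.1]
width: 56.0
grip_force: 0.0
```

```bash
python3 -m creep '[{"dx":-0.0045,"dy":-0.004,"dz":0,"twist":0},{"dx":0,"dy":0,"dz":0,"twist":0},{"dx":0,"dy":0,"dz":0,"twist":0}]'
python3 - <<'E'
from h import *
C=cal('wrist'); im=shot('wrist','w11'); hsv=cv2.cvtColor(im,cv2.COLOR_RGB2HSV); m=cv2.inRange(hsv,(60,60,60),(95,255,255))
n,l,st,c=cv2.connectedComponentsWithStats(m); print(readout.read_state()['tcp_pos'])
for i in range(1,n):
    if st[i,4]>100: print(st[i],onplane(C,c[i],81).round(1))
E
```

```text
time: 35.15
tcp_pos: [442.2, -249.8, 389.5]
eef_rot: [-0.003, -3.141, -0.0]
force: [-0.1, 0.3, 0.6]
width: 55.7
grip_force: 0.0
[ 442.13105574 -249.79226607  389.50776926]
[305 176  26  26 492] [ 440.7 -251.    81. ]
[422 178  28  26 527] [ 442.9 -136.8   81. ]
```

```bash
python3 -m creep '[{"dx":0,"dy":0,"dz":-0.05,"twist":0},{"dx":0,"dy":0,"dz":-0.055,"twist":0},{"dx":0,"dy":0,"dz":-0.05,"twist":0},{"dx":0,"dy":0,"dz":-0.025,"twist":0},{"dx":0,"dy":0,"dz":-0.015,"twist":0},{"dx":0,"dy":0,"dz":0,"twist":0}]'
python3 -m creep '[{"dx":0,"dy":0,"dz":0,"twist":0},{"dx":0,"dy":0,"dz":0,"twist":0},{"dx":0,"dy":0,"dz":0,"twist":0},{"dx":0,"dy":0,"dz":0,"twist":0},{"dx":0,"dy":0,"dz":0,"twist":0}]' 0.03 30
python3 -m creep '[{"dx":0,"dy":0,"dz":0.02,"twist":0},{"dx":0,"dy":0,"dz":0.05,"twist":0},{"dx":0,"dy":0,"dz":0.05,"twist":0},{"dx":0.004,"dy":0.03,"dz":0,"twist":0},{"dx":0.01,"dy":0.05,"dz":0,"twist":0},{"dx":0.01,"dy":0.05,"dz":0,"twist":0},{"dx":0.01,"dy":0.045,"dz":0,"twist":0},{"dx":0.01,"dy":0.03,"dz":0,"twist":0}]'
python3 -m creep '[{"dx":0,"dy":0,"dz":0,"twist":0},{"dx":0,"dy":0,"dz":0,"twist":0}]'
```

```text
time: 35.95
tcp_pos: [442.0, -249.8, 194.2]
eef_rot: [-0.003, -3.141, -0.001]
force: [0.1, 0.2, 0.7]
width: 56.0
grip_force: 0.0
time: 36.58
tcp_pos: [442.3, -250.2, 195.8]
eef_rot: [0.003, 3.14, -0.002]
force: [-0.1, -0.5, 6.9]
width: 39.8
grip_force: 30.8
time: 37.58
tcp_pos: [485.8, -42.9, 314.8]
eef_rot: [-0.001, -3.141, -0.001]
force: [0.6, -0.5, 0.4]
width: 39.8
grip_force: 30.6
time: 37.83
tcp_pos: [485.7, -45.2, 314.6]
eef_rot: [-0.003, -3.141, 0.0]
force: [0.4, -0.1, -1.3]
width: 39.9
grip_force: 30.6
```

```bash
python3 -m creep '[{"dx":0,"dy":0,"dz":-0.04,"twist":0},{"dx":0,"dy":0,"dz":-0.045,"twist":0},{"dx":0,"dy":0,"dz":-0.02,"twist":0},{"dx":0,"dy":0,"dz":-0.01,"twist":0},{"dx":0,"dy":0,"dz":-0.005,"twist":0},{"dx":0,"dy":0,"dz":-0.0015,"twist":0},{"dx":0,"dy":0,"dz":0,"twist":0}]'
python3 -m creep '[{"dx":0,"dy":0,"dz":0,"twist":0},{"dx":0,"dy":0,"dz":0,"twist":0},{"dx":0,"dy":0,"dz":0,"twist":0}]' 0.065
python3 -m creep '[{"dx":0,"dy":0,"dz":0.04,"twist":0},{"dx":0,"dy":0,"dz":0.055,"twist":0},{"dx":0,"dy":0,"dz":0.055,"twist":0},{"dx":0.02,"dy":-0.04,"dz":0.02,"twist":0},{"dx":0.03,"dy":-0.045,"dz":0.01,"twist":0},{"dx":0.035,"dy":-0.045,"dz":0,"twist":0},{"dx":0.035,"dy":-0.045,"dz":0,"twist":0},{"dx":0.025,"dy":-0.03,"dz":0,"twist":0}]' 
python3 -m creep '[{"dx":0,"dy":0,"dz":0,"twist":0},{"dx":0,"dy":0,"dz":0,"twist":0}]' 0.078
```

```text
time: 38.7
tcp_pos: [486.1, -45.0, 193.7]
eef_rot: [0.004, 3.14, -0.0]
force: [0.2, 0.0, -1.4]
width: 39.7
grip_force: 30.7
time: 39.08
tcp_pos: [486.0, -44.9, 193.3]
eef_rot: [0.003, 3.141, -0.0]
force: [-1.0, 0.5, -0.6]
width: 65.0
grip_force: 0.0
time: 40.08
tcp_pos: [631.7, -252.0, 372.7]
eef_rot: [-0.005, -3.142, 0.0]
force: [-0.1, 0.6, -0.1]
width: 65.0
grip_force: 0.0
time: 40.33
tcp_pos: [630.6, -249.3, 372.7]
eef_rot: [-0.003, -3.14, -0.002]
force: [-0.9, 0.4, 1.2]
width: 78.2
grip_force: 0.0
```

Next is white, from the tray to (566.4,0).

```bash
python3 -m creep '[{"dx":0.0005,"dy":-0.0005,"dz":-0.045,"twist":0},{"dx":0,"dy":0,"dz":-0.045,"twist":0},{"dx":0,"dy":0,"dz":-0.03,"twist":0},{"dx":0,"dy":0,"dz":-0.012,"twist":0},{"dx":0,"dy":0,"dz":0,"twist":0}]'
python3 -m creep '[{"dx":0,"dy":0,"dz":0,"twist":0},{"dx":0,"dy":0,"dz":0,"twist":0},{"dx":0,"dy":0,"dz":0,"twist":0},{"dx":0,"dy":0,"dz":0,"twist":0},{"dx":0,"dy":0,"dz":0,"twist":0}]' 0.045 50
python3 -m creep '[{"dx":0,"dy":0,"dz":0.02,"twist":0},{"dx":0,"dy":0,"dz":0.04,"twist":0},{"dx":0,"dy":0,"dz":0.05,"twist":0},{"dx":0,"dy":0.02,"dz":0.04,"twist":0},{"dx":-0.02,"dy":0.04,"dz":0,"twist":0},{"dx":-0.02,"dy":0.05,"dz":0,"twist":0},{"dx":-0.015,"dy":0.055,"dz":0,"twist":0},{"dx":-0.01,"dy":0.05,"dz":0,"twist":0}]'
python3 -m creep '[{"dx":0,"dy":0.03,"dz":0,"twist":0},{"dx":0,"dy":0.005,"dz":0,"twist":0},{"dx":0,"dy":0,"dz":0,"twist":0},{"dx":0,"dy":0,"dz":0,"twist":0}]'
```

```text
time: 40.95
tcp_pos: [631.3, -249.7, 241.5]
eef_rot: [-0.002, -3.141, -0.0]
force: [0.8, 0.3, 0.8]
width: 78.1
grip_force: 0.0
time: 41.58
tcp_pos: [631.9, -250.4, 243.6]
eef_rot: [0.003, 3.138, -0.002]
force: [0.3, 1.4, 5.5]
width: 56.8
grip_force: 54.1
time: 42.58
tcp_pos: [565.3, -33.7, 391.9]
eef_rot: [0.004, 3.141, 0.0]
force: [-0.2, 0.4, -1.9]
width: 57.2
grip_force: 54.0
time: 43.08
tcp_pos: [566.5, -1.5, 391.1]
eef_rot: [0.005, 3.141, -0.0]
force: [-0.1, -0.8, -1.5]
width: 57.1
grip_force: 54.0
```

```bash
python3 -m creep '[{"dx":0,"dy":0.0015,"dz":-0.045,"twist":0},{"dx":0,"dy":0,"dz":-0.05,"twist":0},{"dx":0,"dy":0,"dz":-0.03,"twist":0},{"dx":0,"dy":0,"dz":-0.015,"twist":0},{"dx":0,"dy":0,"dz":-0.007,"twist":0},{"dx":0,"dy":0,"dz":-0.003,"twist":0},{"dx":0,"dy":0,"dz":0,"twist":0}]'
python3 -m creep '[{"dx":0,"dy":0,"dz":0,"twist":0},{"dx":0,"dy":0,"dz":0,"twist":0},{"dx":0,"dy":0,"dz":0,"twist":0},{"dx":0,"dy":0,"dz":0,"twist":0}]' 0.078
python3 -m creep '[{"dx":0,"dy":0,"dz":0.045,"twist":0},{"dx":0,"dy":0,"dz":0.055,"twist":0},{"dx":-0.001,"dy":-0.015,"dz":0.03,"twist":0},{"dx":-0.003,"dy":-0.05,"dz":0,"twist":0},{"dx":-0.004,"dy":-0.055,"dz":0,"twist":0},{"dx":-0.004,"dy":-0.055,"dz":0,"twist":0},{"dx":-0.003,"dy":-0.055,"dz":0,"twist":0},{"dx":0,"dy":-0.02,"dz":0,"twist":0}]'
python3 -m creep '[{"dx":0,"dy":0,"dz":0,"twist":0},{"dx":0,"dy":0,"dz":0,"twist":0},{"dx":0,"dy":0,"dz":0,"twist":0}]'
```

```text
time: 43.95
tcp_pos: [566.7, 1.0, 242.0]
eef_rot: [0.003, 3.14, -0.0]
force: [0.1, -0.1, -2.7]
width: 57.3
grip_force: 54.0
time: 44.45
tcp_pos: [566.4, 1.1, 241.3]
eef_rot: [0.003, 3.141, 0.0]
force: [-0.8, 0.1, -0.4]
width: 78.0
grip_force: 0.0
time: 45.45
tcp_pos: [550.8, -251.8, 370.9]
eef_rot: [-0.008, -3.141, 0.0]
force: [-1.2, 1.1, -0.7]
width: 77.8
grip_force: 0.0
time: 45.82
tcp_pos: [551.7, -247.2, 371.3]
eef_rot: [0.0, 3.142, 0.001]
force: [-0.3, -0.4, -0.3]
width: 78.4
grip_force: 0.0
```

```bash
python3 -m creep '[{"dx":0,"dy":-0.0025,"dz":-0.045,"twist":0},{"dx":0,"dy":0,"dz":-0.045,"twist":0},{"dx":0,"dy":0,"dz":-0.03,"twist":0},{"dx":0,"dy":0,"dz":-0.0145,"twist":0},{"dx":0,"dy":0,"dz":0,"twist":0}]'
python3 -m creep '[{"dx":0,"dy":0,"dz":0,"twist":0},{"dx":0,"dy":0,"dz":0,"twist":0},{"dx":0,"dy":0,"dz":0,"twist":0},{"dx":0,"dy":0,"dz":0,"twist":0},{"dx":0,"dy":0,"dz":0,"twist":0}]' 0.04 50
python3 -m creep '[{"dx":0,"dy":0,"dz":0.02,"twist":0},{"dx":0,"dy":0,"dz":0.05,"twist":0},{"dx":0,"dy":0,"dz":0.05,"twist":0},{"dx":0.003,"dy":0.03,"dz":0.03,"twist":0},{"dx":0.004,"dy":0.045,"dz":0,"twist":0},{"dx":0.004,"dy":0.045,"dz":0,"twist":0},{"dx":0.004,"dy":0.035,"dz":0,"twist":0},{"dx":0,"dy":0,"dz":0,"twist":0}]'
python3 -m creep '[{"dx":0,"dy":0,"dz":0,"twist":0},{"dx":0,"dy":0,"dz":0,"twist":0}]'
```

```text
time: 46.45
tcp_pos: [551.6, -250.8, 236.3]
eef_rot: [-0.002, -3.141, -0.001]
force: [-1.2, 0.2, 0.2]
width: 78.2
grip_force: 0.0
time: 47.08
tcp_pos: [551.9, -251.5, 238.6]
eef_rot: [0.003, 3.138, -0.002]
force: [-0.7, 1.4, 5.9]
width: 55.2
grip_force: 53.9
time: 48.08
tcp_pos: [566.3, -94.0, 387.0]
eef_rot: [-0.002, 3.141, 0.001]
force: [0.7, -0.6, -3.1]
width: 54.9
grip_force: 54.3
time: 48.32
tcp_pos: [566.3, -97.4, 386.6]
eef_rot: [-0.006, -3.142, 0.0]
force: [-1.3, -0.8, -2.3]
width: 55.1
grip_force: 54.3
```

```bash
python3 -m creep '[{"dx":0,"dy":0.0025,"dz":-0.045,"twist":0},{"dx":0,"dy":0,"dz":-0.05,"twist":0},{"dx":0,"dy":0,"dz":-0.03,"twist":0},{"dx":0,"dy":0,"dz":-0.015,"twist":0},{"dx":0,"dy":0,"dz":-0.007,"twist":0},{"dx":0,"dy":0,"dz":-0.003,"twist":0},{"dx":0,"dy":0,"dz":0,"twist":0}]'
python3 -m creep '[{"dx":0,"dy":0,"dz":0,"twist":0},{"dx":0,"dy":0,"dz":0,"twist":0},{"dx":0,"dy":0,"dz":0,"twist":0},{"dx":0,"dy":0,"dz":0,"twist":0}]' 0.078
python3 -m creep '[{"dx":0,"dy":0,"dz":0.045,"twist":0},{"dx":0,"dy":0,"dz":0.055,"twist":0},{"dx":0,"dy":0.01,"dz":0.05,"twist":0},{"dx":0,"dy":0.035,"dz":0.017,"twist":0},{"dx":0,"dy":0.007,"dz":0,"twist":0},{"dx":0,"dy":0,"dz":0,"twist":0},{"dx":0,"dy":0,"dz":0,"twist":0}]'
python3 - <<'E'
from h import *
C=cal('wrist'); im=shot('wrist','w12'); t=shot('top','t12'); T=cal('top'); hsv=cv2.cvtColor(im,cv2.COLOR_RGB2HSV); print(readout.read_state()['tcp_pos'])
for n,lo,hi,b,z in [('orange',(5,120,120),(22,255,255),(335,165,405,240),125),('green',(60,60,60),(95,255,255),(285,80,350,135),78)]:
    m=cv2.inRange(hsv,lo,hi); k=np.zeros_like(m); x0,y0,x1,y1=b; k[y0:y1,x0:x1]=m[y0:y1,x0:x1]
    c=max(cv2.findContours(k,0,2)[0],key=cv2.contourArea); uv,r=cv2.minEnclosingCircle(c); print(n,np.round(uv,1),round(r,1),onplane(C,uv,z).round(1))
cv2.imwrite('pics/w12c.png',np.vstack([im,cv2.resize(t[190:240,200:360],(640,200),interpolation=2)])[:,:,::-1])
E
```

```text
time: 49.2
tcp_pos: [566.7, -94.0, 237.5]
eef_rot: [0.004, 3.14, -0.001]
force: [0.0, 0.3, -2.8]
width: 54.6
grip_force: 54.3
time: 49.7
tcp_pos: [566.4, -93.9, 236.8]
eef_rot: [0.003, 3.141, -0.0]
force: [0.1, 0.4, -0.8]
width: 78.1
grip_force: 0.0
time: 50.58
tcp_pos: [566.4, -42.6, 402.4]
eef_rot: [-0.004, -3.139, -0.0]
force: [-0.1, 0.1, 0.3]
width: 77.9
grip_force: 0.0
[566.43245036 -42.71252319 402.62991473]
orange [368.8 199. ] 21.8 [565.3   0.7 125. ]
green [315.5 103.5] 13.7 [485.7 -45.7  78. ]
```

View pics/w12c.png

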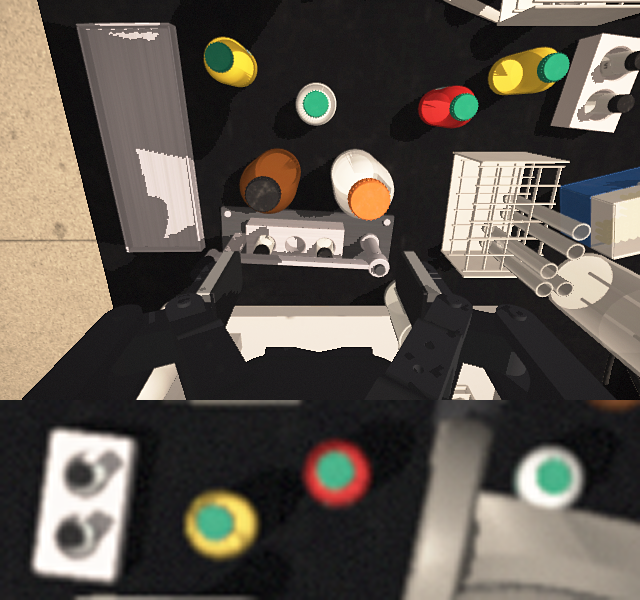

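The three bottles stand upright where they were, each within about 3 mm: amber cap (263,194), orange cap (369,199), green cap (316,104). The bar lies closed over the two remaining vials, and the moved vial is seated in the rack at (615,105). The arm is clear of everything, so I'm handing in.

```bash
python3 -c "
from bench import ticket
print(ticket.close_job())"
```

```text
the job is handed in; nothing more can be done
None
```

I handed the job in after about 51 s of robot time. The vial is seated in the rack's empty well, the bar is back at its stop, and all three bottles stand upright within about 3–4 mm of their spots by the camera; the hand-in gave no verdict.

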